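# Hold a spring clamp open astride a template tab

### The job

I need to line up the routing template on its cherry blank before they are clamped: take the larger of the two spring clamps by its handles, squeeze it wide open, and hold it gaping level around the tab that sticks out towards you from the upright work, one jaw on each side of the tab, centred on its height, with the jaw pads about 20 mm in from the tab's end and nothing touching the work. Finish still holding it there, squeezed open and still: do not let it bite or put it down. Do not knock the work, and leave the small clamp, router, push stick and sanding pad where they are.

Things in the scene. Friction and masses are not known exactly. Their poses are not given: they have to be found in the camera images.
- clamp: larger spring clamp, blue with grey pads, 110 g, 167 mm long, 24 mm tall, two levers like a clothes peg, lying flat, pivot axis vertical. Origin: pivot axis, underside. x from pivot to jaws, y to the left lever, z up. Jaw pads end 75 mm ahead of the origin, handles 92 mm behind. This body is the left lever: held open, its x points half the joint value left of the centre line
- clamp_grip (a point): point between the larger clamp's handles, 60 mm behind the pivot, 12 mm above the underside. Handles are straight, 8 mm thick; closed they spread 15 degrees each from the centre line, 58 mm over the outer faces here, 73 mm at the ends. Squeezed fully, their outer faces are parallel, 25 mm apart. Squeezing here makes the clamp creep forward (to its jaws) about 3 mm (up to 10) in the fingers
- clamp_lever (a joint): angle between the larger clamp's levers: 0 closed (sprung shut, pads together), 0.54 rad at the stop (pads gape 36 mm). Squeezing the handles together opens it: 60 mm behind the pivot each handle needs about 5 N to start and 12 N at the stop, so a grip of 20 N or more squeezes it to the stop
- clamp_jaw_left (a point): centre of the inner face of the left lever's jaw pad (pad 18 mm long): closed, 66 mm ahead of the pivot; fully open, 64 mm ahead of it along the centre line and 18 mm to the left; 12 mm above the underside, halfway up the clamp; axes as clamp
- clamp_jaw_right (a point): the same on the right lever's jaw pad, 18 mm to the right of the centre line when fully open
- work: fixed: a light plywood template (5 mm) and dark cherry blank (8 mm) face to face, upright on edge in a slotted wooden stand; 150 mm tall. Both have a tab sticking out towards the robot. Origin: on the bench right below the tab's end. x horizontal from the tab's end into the work (within 20 degrees of straight ahead), y left, square to the sheets, z up. Sheets fill y -6.5 to +6.5 mm
- tab (a point): middle of the tab's end face, 95 mm above the bench; axes as work. The rectangular tab is 13 mm thick, 40 mm tall (75 to 115 mm above the bench) and sticks out 48 mm; behind it the full-height sheets run on to x = 198 mm
- stand (a point): top of the stand's base plate at its middle, 125 mm behind the tab's end and 20 mm above the bench; the base is 140 mm long (x) and 110 mm wide (y), with two cheeks along the sheets up to 55 mm above the bench
- small_clamp: bystander: the smaller spring clamp, same shape and colour, 104 mm long and 15 mm tall; origin on its pivot axis at the underside, x to its jaws
- router: bystander: cordless trim router standing on its 88 mm square base, 182 mm tall; origin under its centre
- push_stick: bystander: cherry push stick lying flat, about 320 mm long and 13 mm thick; origin at the underside near its middle, x along its blade
- sanding_pad: bystander: grey silicone sanding pad, 70 x 125 x 18 mm; origin under its centre
Not all that is in view belongs to the job. Leave any brown, orange or yellow look-alike of the clamp alone.

How it is judged:
By the outcome, as a careful person would: the job done as asked, in the order asked, and still so for the second after the job is handed in, while the arm keeps its last pose, push and grip.
It also fails if it takes over 38 s, if anything falls off the work surface, if the arm or the gripper's body presses on something with over 40 N, if the wrist force passes 120 N, or if a joint passes its speed limit or range.

### The arm

A 6-joint arm with a two-finger parallel gripper is mounted at the origin on the work surface. World frame = base frame: x ahead of the robot, y to its left, z up, the work surface at z = 0. Lengths are in m, angles in rad, forces in N, time in s.
With the tool pointing down it reaches from about 0.25 to 0.725 m from the base axis. Payload 9.7 kg.
Tool frame: the origin (TCP) lies midway between the tips of the shut fingers; the grasp point (between the pads) lies 19 mm behind it (hold_point_z is the distance from the TCP to the grasp point, in m); z points along the fingers, y is the line along which they close (so a half turn about z gives the same grasp; the last joint's range is limited). The gripper opens to 85 mm and grips with 20 to 120 N. Pads are 22 mm wide; open, the fingers measure 114 mm over their backs; the gripper's body (76 mm by 85 mm) begins 54 mm behind the grasp point. The pads swing forward as they close: fully open they stand 13 mm farther back than shut.
Start: joints at [1.243, 0.087, 0.176, 1.66, 0, 1.571], TCP at [0.177, 0.521, 0.211] pointing down, gripper open.
Joint ranges: [-3.13, 3.13], [-0.85, 1.81], [-1.15, 1.24], [-2.2, 2.28], [-1.44, 1.52], [-3.14, 3.14]. Speed limits (rad/s): [2.22, 2.22, 2.57, 3.14, 3.14, 3.14].

### API

Orientations are given as a rotation vector (axis times angle).
In Python, from bench import observe, snapshot, close_job, hold_point_z gives the robot as it stands.
- The arm moves only by the shell command python3 -m handwheel 'ROWS'. ROWS is a JSON object of lists of equal length, an entry for each row: "jaw": the opening, from 0 (shut) to 1 (fully open); "dp": the shift along the tool's x, y, z each as a share of 50 mm, from -1 to 1, a list of three; "spin": the turn about the tool's z as a share of 0.08 rad, from -1 to 1. In form: {"jaw": [jaw, ...], "dp": [[x, y, z], ...], "spin": [spin, ...]}. A call has 1 to 10 rows; each row shifts and turns the commanded pose from where the row before left it, along the tool's axes as they then stand; what a row does not reach is not made up. A row lasts 1/8 s, in which the tool goes at most 62.5 mm and 10.7 degrees, less where a joint would pass 70% of its speed; a pose out of reach is approached as far as the arm can. A call with a number of a shift or a turn outside -1 to 1 is refused whole. A call with a gripper value outside its range is refused whole. The fingers move at their own pace and stop on an object; the grip force is fixed at half the most. Time passes only in rows, so rows that do not move let the fingers close. It gives the time, the measured TCP pose, the force, the opening and the grip force at its end, in the units of the state.
- observe(): the state, without advancing time (a new reading comes with each control period).
- snapshot(name): name is "scene" or "top" or "wrist"; returns a dict with "image" (480x640x3 uint8, red, green, blue), "fx", "fy", "cx", "cy" (pixels), "D" ([k1, k2, p1, p2, k3] as OpenCV has them; the pictures are not rectified), "T" (4x4, takes a point from camera to world coordinates); the wrist camera has in their place "hand_eye" (4x4, takes a point from camera to tool coordinates, whose origin is the TCP and whose axes are the flange's). Camera axes: x right, y down, z forward; pixel columns grow to the right and rows downward; lengths in m; the calibration is good to about 2 mm. A picture is of the moment at which its call begins: read the wrist's pose just before it. There is no depth.
- close_job(): hands the job in; it is judged then, once.
The state is a dict: "time_s": time; "joint_pos": joint angles; "qvel": joint speeds; "joint_torque": joint torques, N m; "position": TCP position; "tool_rot": TCP orientation; "ft_force": force on the tool from outside, world axes, zero at the start; "ft_torque": the same for the moment, N m; "width": opening from 0.0 (shut) to 1.0 (fully open); "finger_force": force on a finger pad.
Only numpy, scipy, OpenCV 4.12 (cv2) and the standard library are available. Lean on these libraries where they do the work, as an engineer would, in place of code of your own. Each camera call takes 0.05 s, during which the arm holds its last target. There are 200 camera calls.

## Working session

There is one attempt and no reset: what is moved stays moved. The work goes in short steps, Python scripts to look and compute and a shell command to move; the robot and the scene stay as the last step left them, time stands still between calls to the robot, and variables do not carry over. Pictures are saved under pics/ and viewed, at most 10 in all, crops included, and the job is handed in when it is done.

```bash
mkdir -p pics; ls
cat > h.py <<'E'
import numpy as np, cv2
from bench import observe, snapshot, hold_point_z
from scipy.spatial.transform import Rotation as R
def cam(name):
    o=observe(); s=snapshot(name)
    if name=="wrist":
        T=np.eye(4);T[:3,:3]=R.from_rotvec(o['tool_rot']).as_matrix();T[:3,3]=o['position'];s['T']=T@np.array(s['hand_eye'])
    s['K']=np.array([[s['fx'],0,s['cx']],[0,s['fy'],s['cy']],[0,0,1]]);s['D']=np.array(s['D'],float);s['T']=np.array(s['T']);return s
def rays(s,px):
    p=cv2.undistortPoints(np.array(px,float).reshape(-1,1,2),s['K'],s['D']).reshape(-1,2)
    return s['T'][:3,3],np.c_[p,np.ones(len(p))]@s['T'][:3,:3].T
def onz(s,px,z):
    c,d=rays(s,px);return c+d*((z-c[2])/d[:,2])[:,None]
def proj(s,P):
    Ti=np.linalg.inv(s['T']);return cv2.projectPoints(np.array(P,float).reshape(-1,1,3),cv2.Rodrigues(Ti[:3,:3])[0],Ti[:3,3],s['K'],s['D'])[0].reshape(-1,2)
def save(s,n): cv2.imwrite('pics/'+n,s['image'][:,:,::-1])
E
python3 - <<'E'
from h import *
import pickle
o=observe();print(o,hold_point_z)
S={n:cam(n) for n in('scene','top','wrist')}
pickle.dump(S,open('S.pkl','wb'))
for n in S: save(S[n],n+'0.png');print(n,S[n]['T'].round(3).tolist(),S[n]['fx'])
E
```

```text
pics
{'time_s': 0.0, 'joint_pos': array([1.24299700e+00, 8.74533887e-02, 1.75133894e-01, 1.65983091e+00,
       9.58743007e-06, 1.57083207e+00]), 'qvel': array([ 2.26343101e-04, -2.18637534e-05,  1.57910682e-05, -2.23990366e-04,
       -2.70641272e-04, -1.05656492e-03]), 'joint_torque': array([-1.69666869e-04, -5.20388567e+01,  4.64805114e+01,  1.63569627e-02,
        1.37831626e-05,  6.21069532e-06]), 'position': array([0.17698832, 0.52045912, 0.21038666]), 'tool_rot': array([-5.12621437e-01, -3.09925343e+00,  2.09586673e-03]), 'ft_force': array([ 0.46088151, -0.33482719,  0.07446735]), 'ft_torque': array([-0.01474672,  0.05378643,  0.01471182]), 'finger_force': 0.0, 'width': 1.000089090902609} 0.0187
scene [[-0.897, 0.238, -0.373, 1.107], [0.442, 0.519, -0.732, 1.037], [0.02, -0.821, -0.57, 0.912], [0.0, 0.0, 0.0, 1.0]] 611.2515237489522
top [[-0.021, -0.991, 0.129, 0.407], [-1.0, 0.02, -0.009, -0.035], [0.006, -0.13, -0.992, 1.109], [0.0, 0.0, 0.0, 1.0]] 472.2511758922729
wrist [[0.323, 0.906, 0.275, 0.107], [0.946, -0.308, -0.095, 0.544], [-0.002, 0.291, -0.957, 0.374], [0.0, 0.0, 0.0, 1.0]] 431.86804136411376
```

View pics/top0.png

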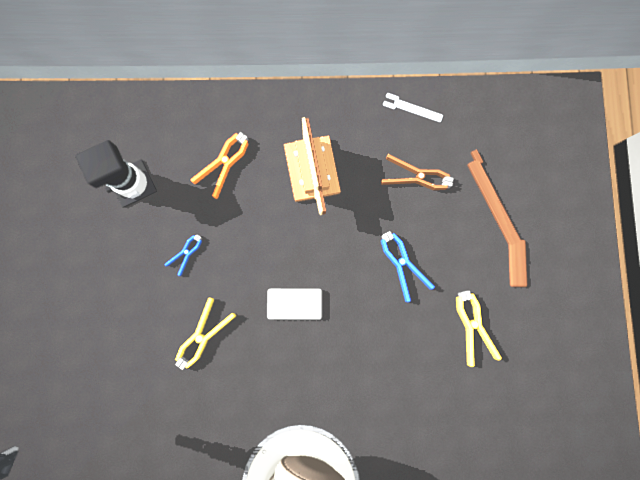

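View pics/scene0.png

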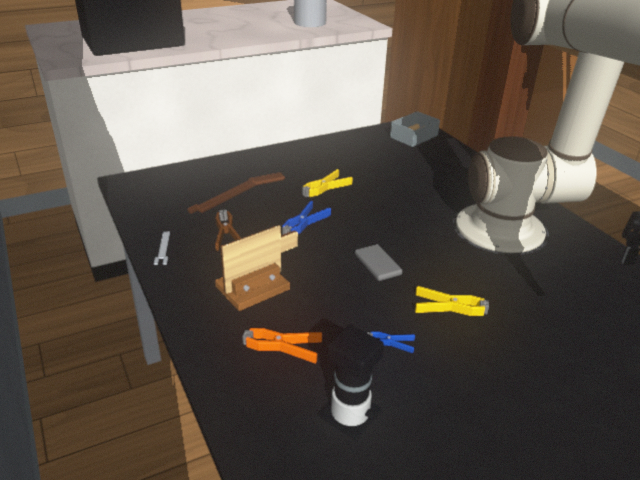

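The scene shows two blue clamps in the top view: the larger at (403,263) and the smaller at (186,252). The larger one is the target because it is blue and clearly bigger. The orange, yellow and brown ones are look-alikes. The work is at (313,170), with its tab end near (321,212), and at (297,242) in the scene view.

Run:
```python
from h import *
import pickle
S=pickle.load(open('S.pkl','rb'));s=S['top'];im=s['image']
hsv=cv2.cvtColor(im,cv2.COLOR_RGB2HSV)
m=cv2.inRange(hsv,(100,120,60),(125,255,255))
n,l,st,c=cv2.connectedComponentsWithStats(m)
for i in range(1,n):
    if st[i,4]>80:
        ys,xs=np.where(l==i);P=onz(s,np.c_[xs,ys],0.024 if st[i,4]>500 else .015)[:,:2]
        d=P-P.mean(0);w,v=np.linalg.eigh(d.T@d);a=d@v[:,1];print(st[i],P.mean(0).round(4),v[:,1].round(3),a.min(),a.max())
a=cv2.resize(im[215:315,360:460],(400,400),interpolation=cv2.INTER_CUBIC)
b=cv2.resize(im[110:220,270:380],(400,400),interpolation=cv2.INTER_CUBIC)
t=S['scene']['image'][190:310,190:340]
cv2.imwrite('pics/crop1.png',np.hstack([a,b])[:,:,::-1])
cv2.imwrite('pics/crop2.png',cv2.resize(t,(750,600),interpolation=cv2.INTER_CUBIC)[:,:,::-1])
```

```text
[386 233  49  69 273] [ 0.4744 -0.2567] [-0.926 -0.379] -0.08875596285069183 0.06978580794088343
[177 238  25  38 134] [0.5194 0.2484] [-0.906  0.423] -0.038877658478356836 0.05550705855830719
```

View pics/crop1.png

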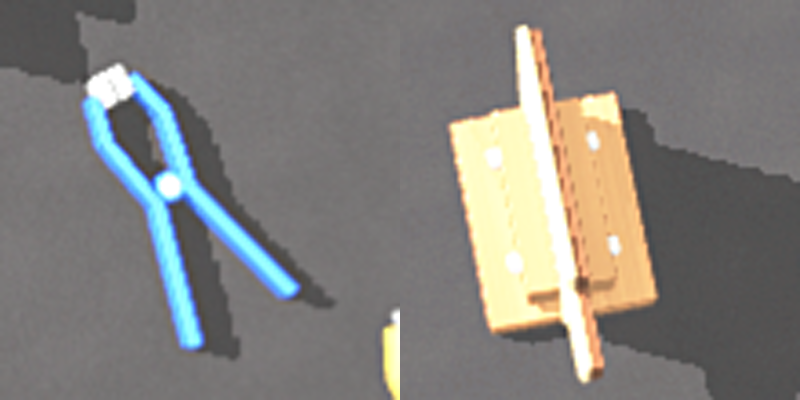

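View pics/crop2.png

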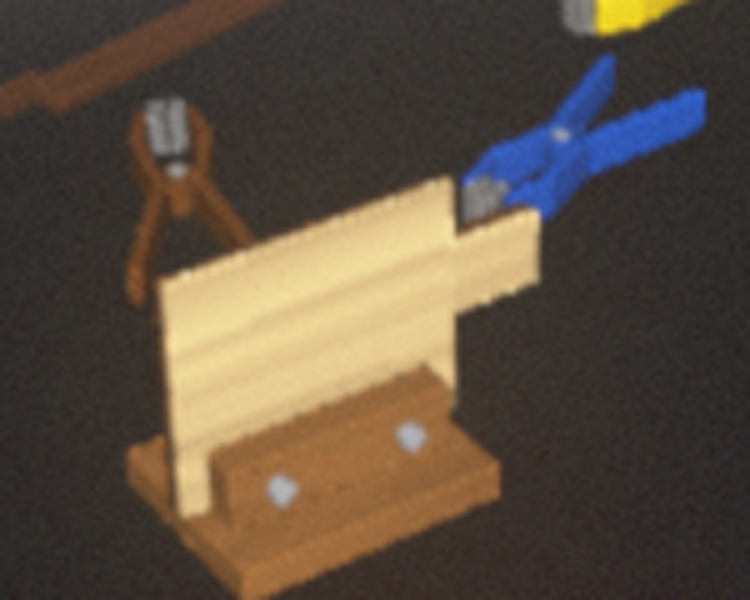

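The crops confirm the target. The larger blue clamp has its pivot at top (402.2,261.2), jaw tips at (387.5,235.5) and handle ends at (408,301) and (433,288). In the scene view, the tab's end edge on the template face runs (298,231.6) to (298,246).

Run:
```python
from h import *
import pickle
S=pickle.load(open('S.pkl','rb'));s=S['top'];f=S['scene']
print('tool R',R.from_rotvec(observe()['tool_rot']).as_matrix().round(3).tolist())
C=onz(s,[[402.2,261.2],[387.5,235.5],[408,301],[433,288]],.024);print(C.round(4).tolist())
for q in (C[1]-C[0], C[0]-(C[2]+C[3])/2): print('ang',np.degrees(np.arctan2(q[1],q[0])))
print('scene tab L',onz(f,[[298,231.6]],.115).round(4),onz(f,[[298,246]],.075).round(4))
E1=onz(f,[[222.6,246],[280.4,225.6]],.15);d=E1[1]-E1[0];print('edge',E1.round(4).tolist(),np.degrees(np.arctan2(-d[1],-d[0])),np.hypot(*d[:2]))
px=lambda u,v:[270+(u-400)*.275,110+v*.275]
print('top: far',onz(s,[px(520,28),px(540,30)],.15).round(4).tolist(),'end',onz(s,[px(580,378),px(603,372)],.115).round(4).tolist())
```

```text
tool R [[-0.947, 0.322, -0.0], [0.322, 0.947, -0.001], [0.0, -0.001, -1.0]]
[[0.4905, -0.2425, 0.024], [0.5508, -0.2112, 0.024], [0.3996, -0.2515, 0.024], [0.4279, -0.3098, 0.024]]
ang 27.465301873430814
ang 26.448199225449276
scene tab L [[ 0.59   -0.0565  0.115 ]] [[ 0.5908 -0.0545  0.075 ]]
edge [[0.7862, -0.0251, 0.15], [0.6389, -0.0479, 0.15]] 8.81776426771316 0.1491203671309916
top: far [[0.7885, -0.0219, 0.15], [0.7871, -0.0335, 0.15]] end [[0.5881, -0.053, 0.115], [0.5914, -0.0666, 0.115]]
```

```bash
python3 -m handwheel '{"jaw":[1,1,1,1,1,1,1,1],"dp":[[-0.626,-0.83,0],[-0.626,-0.83,0],[-0.626,-0.83,0],[-0.626,-0.83,0],[-0.626,-0.83,0],[-0.626,-0.83,0],[-0.626,-0.83,0],[-0.626,-0.83,0]],"spin":[0,0,0,0,0,0,0,0]}'
python3 -m handwheel '{"jaw":[1,1,1,1,1,1,1,1],"dp":[[-0.626,-0.83,0],[-0.626,-0.83,0],[-0.626,-0.83,0],[-0.626,-0.83,0],[-0.626,-0.83,0],[-0.626,-0.83,0],[-0.626,-0.83,0],[-0.626,-0.83,0]],"spin":[0,0,0,0,0,0,0,0]}'
python3 -m handwheel '{"jaw":[1,1,1,1,1,1,1,1,1,1],"dp":[[0,0,0],[0,0,0],[0,0,0],[0,0,0],[0,0,0],[0,0,0],[0,0,0],[0,0,0],[0,0,0],[0,0,0]],"spin":[-1,-1,-1,-1,-1,-1,-1,-1,-1,-1]}'
python3 - <<'E'
from h import *
import pickle
w=cam('wrist');save(w,'w1.png');pickle.dump(w,open('w1.pkl','wb'))
o=observe();M=R.from_rotvec(o['tool_rot']).as_matrix();print(o['position'],M.round(3).tolist(),o['joint_pos'].round(2))
E
```

```text
time_s: 1.15
position: [0.3074, 0.1242, 0.211]
tool_rot: [0.512, 3.099, 0.0]
ft_force: [1.1, 0.2, 0.4]
width: 1.001
finger_force: 0.0
time_s: 2.15
position: [0.4376, -0.271, 0.2109]
tool_rot: [-0.513, -3.099, -0.0]
ft_force: [1.5, 0.6, 1.2]
width: 0.999
finger_force: 0.0
time_s: 3.4
position: [0.4373, -0.2691, 0.2108]
tool_rot: [0.739, -3.053, -0.001]
ft_force: [0.4, -0.7, 0.9]
width: 0.998
finger_force: 0.0
[ 0.43731753 -0.26909122  0.21080957] [[-0.888, -0.461, -0.0], [-0.461, 0.888, 0.0], [0.0, 0.0, -1.0]] [-0.55 -0.    0.09  1.66  0.   -1.03]
```

View pics/w1.png

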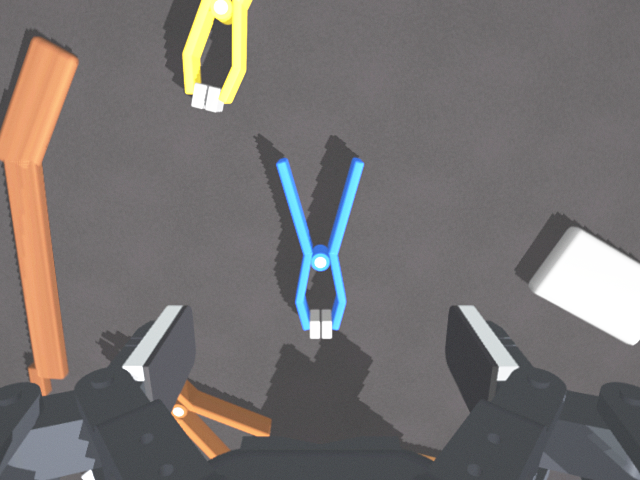

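The wrist picture shows the blue clamp with its pivot at (320,262), handle ends at (284,162) and (358,162), and the pads' front at (320,338). It lies nearly aligned with the tool.

Run:
```python
from h import *
import pickle
w=pickle.load(open('w1.pkl','rb'));o=observe();M=R.from_rotvec(o['tool_rot']).as_matrix()
hsv=cv2.cvtColor(w['image'],cv2.COLOR_RGB2HSV);m=cv2.inRange(hsv,(95,120,180),(125,255,255))
def cen(v0,v1):
    ys,xs=np.where(m[v0:v1,240:400]>0);xs=xs+240;ys=ys+v0
    P=onz(w,np.c_[xs,ys],.024);T=(P-o['position'])@M;return P,T
for v in (165,180,195,210,225,300,315):
    P,T=cen(v,v+3);print(v,T[:,0].mean().round(4),'y',T[:,1].min().round(4),T[:,1].max().round(4),((T[:,1].min()+T[:,1].max())/2).round(4))
C=onz(w,[[320,261],[320,338]],.024);print(C.round(4).tolist(),((C-o['position'])@M).round(4).tolist())
```

```text
165 0.023 y -0.036 0.0345 -0.0008
180 0.0107 y -0.0324 0.0315 -0.0004
195 -0.0019 y -0.0294 0.0276 -0.0009
210 -0.0146 y -0.0256 0.0245 -0.0005
225 -0.0277 y -0.0225 0.0213 -0.0006
300 -0.0973 y -0.0232 0.0223 -0.0005
315 -0.1121 y -0.0199 0.0188 -0.0005
[[0.4901, -0.2424, 0.024], [0.5572, -0.208, 0.024]] [[-0.0592, -0.0007, 0.1868], [-0.1346, -0.0011, 0.1868]]
```

```bash
python3 -m handwheel '{"jaw":[1,1,1,1,1,1,1],"dp":[[0,0,0.8],[0,0,0.8],[0,0,0.8],[0,0,0.8],[0,0,0.8],[0,0,0.12],[0,0,0]],"spin":[0,0,0,0,0,0,0]}'
python3 -m handwheel '{"jaw":[0,0,0,0,0,0,0,0,0,0],"dp":[[0,0,0],[0,0,0],[0,0,0],[0,0,0],[0,0,0],[0,0,0],[0,0,0],[0,0,0],[0,0,0],[0,0,0]],"spin":[0,0,0,0,0,0,0,0,0,0]}'
```

```text
time_s: 4.32
position: [0.4376, -0.2693, 0.0059]
tool_rot: [-0.734, 3.054, -0.0]
ft_force: [0.1, 0.4, -0.3]
width: 1.003
finger_force: 0.0
time_s: 5.58
position: [0.4374, -0.2691, 0.0051]
tool_rot: [0.735, -3.054, -0.0]
ft_force: [-0.9, 0.4, -0.3]
width: 0.002
finger_force: 0.0
```

The fingers shut completely, so I need to look.

Run:
```python
from h import *
w=cam('wrist');t=cam('top')
a=w['image'];b=cv2.resize(t['image'][200:330,340:500],(640,520))
cv2.imwrite('pics/g1.png',np.hstack([cv2.resize(a,(400,300)),cv2.resize(b,(400,300))])[:,:,::-1])
```

```text
(no output)
```

View pics/g1.png

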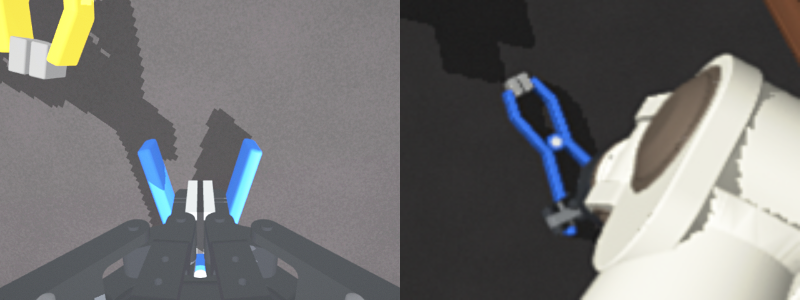

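The fingers ended up inside the handles, and the clamp's pivot hasn't moved (top (402.4,261.5)). I'll check the real tip height when open against the first wrist picture.

Run:
```python
from h import *
import pickle
w=pickle.load(open('w1.pkl','rb'))
H=np.array(w['hand_eye']);w['T']=H
for y in(-.0425,.0425):
  for z in (-.04,-.025,-.013,0): print(y,z,proj(w,[[x,y,z] for x in(-.011,.011)]).round(0).tolist())
c,d=rays(w,[[183,306],[190,310],[190,350],[165,306],[447,308],[475,306]])
for yy in(-.0425,.0425): print(yy,(c+d*((yy-c[1])/d[:,1])[:,None]).round(4).tolist())
w=cam('wrist');save(w,'shut.png')
g=w['image'][250:460,220:420];cv2.imwrite('pics/shutc.png',cv2.resize(g,(571,600))[:,:,::-1])
```

```text
-0.0425 -0.04 [[193.0, 368.0], [187.0, 308.0]]
-0.0425 -0.025 [[204.0, 344.0], [199.0, 288.0]]
-0.0425 -0.013 [[212.0, 327.0], [208.0, 275.0]]
-0.0425 0 [[220.0, 312.0], [216.0, 263.0]]
0.0425 -0.04 [[449.0, 368.0], [455.0, 308.0]]
0.0425 -0.025 [[437.0, 344.0], [442.0, 288.0]]
0.0425 -0.013 [[429.0, 327.0], [434.0, 275.0]]
0.0425 0 [[422.0, 312.0], [426.0, 263.0]]
-0.0425 [[0.0133, -0.0425, -0.043], [0.0088, -0.0425, -0.0369], [-0.0036, -0.0425, -0.0409], [0.0203, -0.0425, -0.057], [0.1403, -0.0425, -0.2938], [0.1277, -0.0425, -0.2701]]
0.0425 [[0.1345, 0.0425, -0.2839], [0.139, 0.0425, -0.29], [0.1514, 0.0425, -0.286], [0.1274, 0.0425, -0.2698], [0.007, 0.0425, -0.032], [0.0196, 0.0425, -0.0558]]
```

View pics/shutc.png

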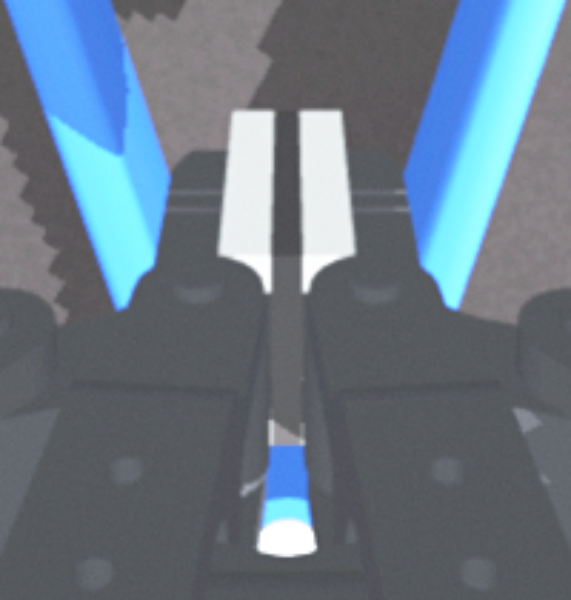

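The open tips sit about 35 mm behind the TCP, so at this height they passed above the 24 mm handles without touching them. I'll raise, open, and go about 20 mm deeper.

```bash
python3 -m handwheel '{"jaw":[0,0,1,1,1,1,1,1,1,1],"dp":[[0,0,-0.6],[0,0,-0.6],[0,0,0],[0,0,0],[0,0,0],[0,0,0],[0,0,0],[0,0,0],[0,0,0],[0,0,0]],"spin":[0,0,0,0,0,0,0,0,0,0]}'
python3 -m handwheel '{"jaw":[1,1,1,1,1],"dp":[[0,0,0.6],[0,0,0.6],[0,0,0.2],[0,0,0.2],[0,0,0]],"spin":[0,0,0,0,0]}'
```

```text
time_s: 6.98
position: [0.4375, -0.2692, 0.0651]
tool_rot: [-0.735, 3.054, -0.0]
ft_force: [0.4, 1.3, 0.0]
width: 0.999
finger_force: 0.0
time_s: 7.6
position: [0.4375, -0.2692, -0.0148]
tool_rot: [0.735, -3.054, -0.0]
ft_force: [0.0, -0.4, -0.1]
width: 0.999
finger_force: 0.0
```

```bash
python3 -m handwheel '{"jaw":[0.5,0.5,0.5,0.5,0.5],"dp":[[0,0,0],[0,0,0],[0,0,0],[0,0,0],[0,0,0]],"spin":[0,0,0,0,0]}'
```

```text
time_s: 8.22
position: [0.4386, -0.27, -0.0129]
tool_rot: [-0.734, 3.052, -0.004]
ft_force: [-0.3, -0.1, 8.6]
width: 0.5
finger_force: 9.0
```

```bash
python3 -m handwheel '{"jaw":[0.45,0.4,0.35,0.3,0.2,0,0,0],"dp":[[0,0,-0.04],[0,0,0],[0,0,0],[0,0,0],[0,0,0],[0,0,0],[0,0,0],[0,0,0]],"spin":[0,0,0,0,0,0,0,0]}'
```

```text
time_s: 9.22
position: [0.4383, -0.2696, -0.0113]
tool_rot: [-0.735, 3.053, -0.002]
ft_force: [-1.6, 2.2, 12.4]
width: 0.254
finger_force: 59.8
```

It's squeezed to the stop at 60 N. I'll lift and inspect.

```bash
python3 -m handwheel '{"jaw":[0,0,0,0,0,0],"dp":[[0,0,-0.2],[0,0,-0.5],[0,0,-0.8],[0,0,-0.6],[0,0,0],[0,0,0]],"spin":[0,0,0,0,0,0]}'
python3 - <<'E'
from h import *
import pickle
w=cam('wrist');t=cam('top');f=cam('scene');pickle.dump((w,t,f,observe()),open('L.pkl','wb'))
c=np.vstack([cv2.resize(f['image'][160:280,230:390],(400,300)),cv2.resize(t['image'][190:310,330:490],(400,300))])
cv2.imwrite('pics/l1.png',np.hstack([cv2.resize(w['image'][240:480,240:400],(400,600)),c])[:,:,::-1])
E
```

```text
time_s: 9.98
position: [0.437, -0.2689, 0.0912]
tool_rot: [0.735, -3.054, -0.001]
ft_force: [-0.3, 0.7, -2.5]
width: 0.252
finger_force: 58.9
```

View pics/l1.png

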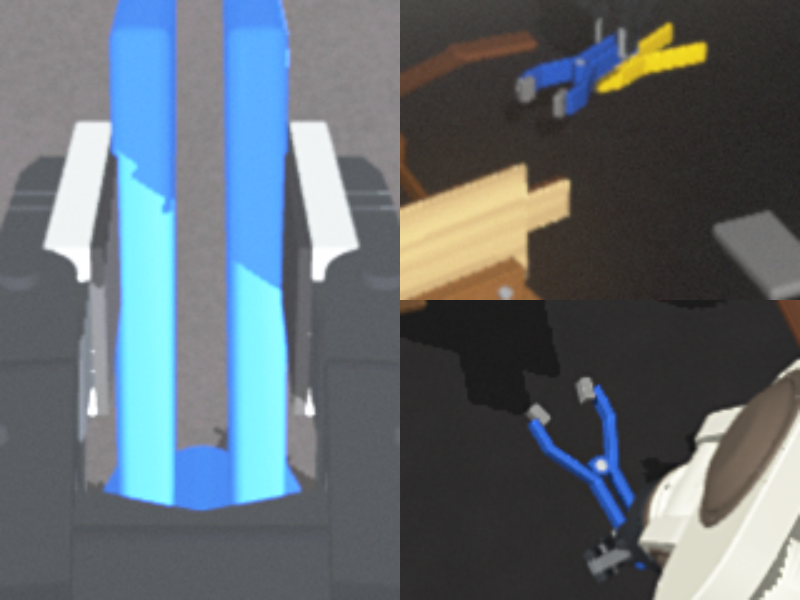

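The lift worked: the clamp is held parallel and gaping. Pads are at top (385.6,235.2) and (404.4,226) and at scene (294,201) and (280,195). I'll triangulate pads and pivot for height, tilt and creep.

```bash
cat > tri.py <<'E'
from h import *
def tri(a,pa,b,pb):
    c1,d1=rays(a,[pa]);c2,d2=rays(b,[pb]);A=np.zeros((3,3));v=np.zeros(3);Ms=[]
    for c,d in((c1,d1[0]),(c2,d2[0])):
        d=d/np.linalg.norm(d);P=np.eye(3)-np.outer(d,d);A+=P;v+=P@c;Ms.append((c,P))
    X=np.linalg.solve(A,v);return X,[np.linalg.norm(P@(X-c)) for c,P in Ms][0]*2
def blob(s,p,r=9):
    x0,y0=int(p[0])-r,int(p[1])-r;g=s['image'][y0:y0+2*r,x0:x0+2*r].astype(int)
    m=((g.max(2)-g.min(2))<25)&(g.min(2)>85);n,l,st,c=cv2.connectedComponentsWithStats(m.astype(np.uint8))
    i=1+np.argmax(st[1:,4]);return c[i]+[x0,y0],st[i,4]
E
python3 - <<'E'
from tri import *
import pickle
w,t,f,o=pickle.load(open('L.pkl','rb'));M=R.from_rotvec(o['tool_rot']).as_matrix()
for n,a,b in(('L',(385.6,235.2),(294,201.2)),('R',(404.4,226),(280,195.2)),):
    pa,na=blob(t,a);pb,nb=blob(f,b);X,e=tri(t,pa,f,pb);print(n,pa,na,pb,nb,X.round(4),'gap',e,'tool',((X-o['position'])@M).round(4))
pa,na=blob(t,(410,255.6),6);
for z in(.115,.125):X=onz(t,[pa],z)[0];print('pivot',pa,na,X,((X-o['position'])@M).round(4))
# handle end in wrist
hsv=cv2.cvtColor(w['image'],cv2.COLOR_RGB2HSV);m=cv2.inRange(hsv,(95,120,120),(125,255,255))
ys,xs=np.where(m>0);k=(xs>240)&(xs<400);print('top rows',ys[k].min())
for v in range(ys[k].min(),ys[k].min()+60,8):
    r=np.where(m[v,240:400]>0)[0]+240;print(v,r.min(),r.max())
E
```

```text
L [385.         235.11627907] 43 [293.22916667 201.22916667] 48 [ 0.5401 -0.1914  0.1136] gap 0.0004782995996893449 tool [-0.1271  0.022  -0.0229]
R [403.5        225.18518519] 54 [279.96721311 195.21311475] 61 [ 0.5601 -0.2311  0.1153] gap 0.0002691490254325607 tool [-0.1269 -0.0224 -0.0247]
pivot [410.  255.5] 10 [ 0.49522586 -0.24203742  0.115     ] [-0.0642 -0.0027 -0.0243]
pivot [410.  255.5] 10 [ 0.49434323 -0.23995045  0.125     ] [-0.0643 -0.0004 -0.0343]
top rows 231
231 293 346
239 288 351
247 286 353
255 284 354
263 284 355
271 284 354
279 284 354
287 284 354
```

Pad centres lie 127 mm ahead of the TCP and clamp mid-height is TCP + 23 mm. Next I turn to the tab's heading (about 9°) and move to a point 90 mm short of the goal.

```bash
python3 -m handwheel '{"jaw":[0,0,0,0,0,0,0,0,0,0],"dp":[[0,0,0],[0,0,0],[0,0,0],[0,0,0],[0.04,0.5,0],[0.06,0.8,0],[0.06,0.9,0],[0.06,0.8,0],[0.05,0.63,0.2],[0,0,0.19]],"spin":[1,1,1,1,0,0,0,0,0,0]}'
python3 -m handwheel '{"jaw":[0,0],"dp":[[0,0,0],[0,0,0]],"spin":[0,0]}'
python3 - <<'E'
from tri import *
import pickle
w,t,f,=cam('wrist'),cam('top'),cam('scene');o=observe();pickle.dump((w,t,f,o),open('P.pkl','wb'))
M=R.from_rotvec(o['tool_rot']).as_matrix();print(o['position'],M[:,0],o['width'])
# expected pads
for y in(.022,-.022):
    X=o['position']+M@[-.1275,y,-.0233];a=proj(t,[X])[0];b=proj(f,[X])[0]
    pa,na=blob(t,a);pb,nb=blob(f,b);Y,e=tri(t,pa,f,pb);print(a,b,pa,na,pb,nb,Y.round(4),e,((Y-o['position'])@M).round(4))
a=cv2.resize(t['image'][110:270,240:400],(400,400),interpolation=cv2.INTER_CUBIC);b=cv2.resize(f['image'][180:300,230:350],(400,400),interpolation=cv2.INTER_CUBIC)
cv2.imwrite('pics/p1.png',np.hstack([a,b])[:,:,::-1])
E
```

```text
time_s: 11.38
position: [0.3959, -0.0903, 0.0718]
tool_rot: [0.243, -3.132, -0.001]
ft_force: [0.1, -0.0, -0.8]
width: 0.253
finger_force: 59.0
time_s: 11.62
position: [0.3967, -0.0924, 0.0726]
tool_rot: [0.237, -3.132, 0.0]
ft_force: [0.1, -0.1, -0.8]
width: 0.254
finger_force: 59.0
[ 0.39676958 -0.09238541  0.07276765] [-9.88592304e-01 -1.50616217e-01 -1.09875274e-04] 0.2520584291987471
[319.3476149  246.83065181] [325.22271722 232.51834197] [318.85  247.225] 40 [325.28571429 232.14285714] 49 [ 0.5191 -0.0507  0.0974] 0.0012733461110537602 [-0.1272  0.0228 -0.0246]
[339.41336699 243.38326766] [314.79458991 224.30291302] [339.74358974 243.41025641] 39 [315.05882353 224.14705882] 68 [ 0.5257 -0.0954  0.0962] 0.0008860525377854915 [-0.127  -0.0224 -0.0235]
```

View pics/p1.png

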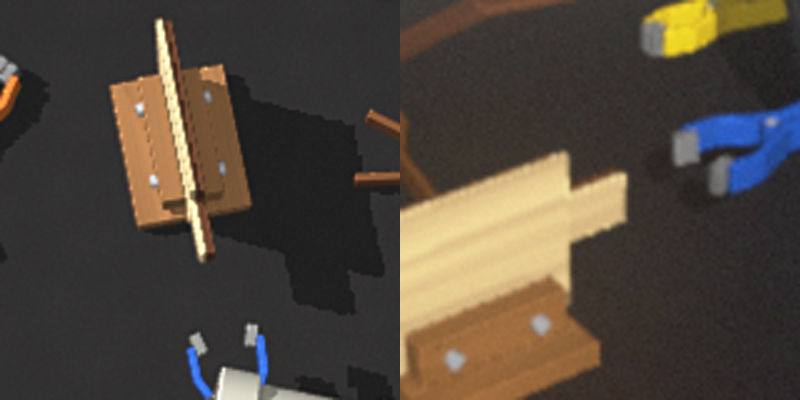

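The jaws gape level, 90 mm short of the tab: pads at top (318.9,247.2) and (339.7,243.4), tab end at about (322,214). I'll refine the tab's centre line from the top view.

Run:
```python
from h import *
import pickle
w,t,f,o=pickle.load(open('P.pkl','rb'));M=R.from_rotvec(o['tool_rot']).as_matrix()
g=cv2.cvtColor(t['image'],cv2.COLOR_RGB2HSV);C=[]
for v in range(192,218):
    r=[u for u in range(308,334) if t['image'][v,u,0]>75 and g[v,u,1]>60]
    if r:
        P=onz(t,[[min(r)-.5,v],[max(r)+.5,v]],.115);C.append(P.mean(0));print(v,min(r),max(r),P[:,:2].round(4).tolist(),P.mean(0).round(4))
# scene: left vertical end edge
for v in range(228,250,3):
    r=[u for u in range(280,310) if f['image'][v,u,0]>130];print(v,(min(r),max(r)) if r else None)
```

```text
192 308 333 [[0.6364, -0.0282], [0.6353, -0.0841]] [ 0.6359 -0.0562  0.115 ]
193 308 333 [[0.6342, -0.0282], [0.6331, -0.084]] [ 0.6337 -0.0561  0.115 ]
194 308 332 [[0.632, -0.0281], [0.631, -0.0818]] [ 0.6315 -0.055   0.115 ]
195 308 327 [[0.6298, -0.0281], [0.629, -0.071]] [ 0.6294 -0.0496  0.115 ]
196 308 322 [[0.6276, -0.0281], [0.627, -0.0603]] [ 0.6273 -0.0442  0.115 ]
197 308 322 [[0.6255, -0.028], [0.6248, -0.0602]] [ 0.6251 -0.0441  0.115 ]
198 308 323 [[0.6233, -0.028], [0.6226, -0.0623]] [ 0.6229 -0.0451  0.115 ]
199 316 323 [[0.6208, -0.0451], [0.6204, -0.0623]] [ 0.6206 -0.0537  0.115 ]
200 316 323 [[0.6186, -0.0451], [0.6182, -0.0622]] [ 0.6184 -0.0536  0.115 ]
201 317 323 [[0.6163, -0.0472], [0.6161, -0.0622]] [ 0.6162 -0.0547  0.115 ]
202 317 323 [[0.6142, -0.0471], [0.6139, -0.0621]] [ 0.614  -0.0546  0.115 ]
203 317 324 [[0.612, -0.0471], [0.6117, -0.0642]] [ 0.6118 -0.0556  0.115 ]
204 317 324 [[0.6098, -0.047], [0.6095, -0.0642]] [ 0.6096 -0.0556  0.115 ]
205 317 324 [[0.6076, -0.047], [0.6073, -0.0641]] [ 0.6075 -0.0555  0.115 ]
206 318 324 [[0.6054, -0.0491], [0.6051, -0.0641]] [ 0.6053 -0.0566  0.115 ]
207 318 324 [[0.6032, -0.049], [0.6029, -0.064]] [ 0.6031 -0.0565  0.115 ]
208 318 325 [[0.6011, -0.049], [0.6007, -0.0661]] [ 0.6009 -0.0575  0.115 ]
209 318 325 [[0.5989, -0.0489], [0.5985, -0.066]] [ 0.5987 -0.0575  0.115 ]
210 318 325 [[0.5967, -0.0489], [0.5964, -0.066]] [ 0.5965 -0.0574  0.115 ]
211 319 322 [[0.5945, -0.051], [0.5943, -0.0595]] [ 0.5944 -0.0552  0.115 ]
212 319 321 [[0.5923, -0.0509], [0.5922, -0.0573]] [ 0.5923 -0.0541  0.115 ]
213 319 321 [[0.5902, -0.0509], [0.59, -0.0573]] [ 0.5901 -0.0541  0.115 ]
214 320 321 [[0.5879, -0.053], [0.5879, -0.0572]] [ 0.5879 -0.0551  0.115 ]
228 (280, 280)
231 (280, 280)
234 (280, 297)
237 (280, 297)
240 (280, 297)
243 (280, 297)
246 (280, 296)
249 (280, 289)
```

```bash
python3 -m handwheel '{"jaw":[0,0,0,0,0,0,0],"dp":[[0,0.05,0.02],[-0.2,0,0],[-0.25,0,0],[-0.25,0,0],[-0.2,0,0],[0,0,0],[0,0,0]],"spin":[0.06,0,0,0,0,0,0]}'
python3 -c "
from h import *
o=observe();print(o['position'],R.from_rotvec(o['tool_rot']).as_matrix()[:,0])"
```

```text
time_s: 12.65
position: [0.4405, -0.0827, 0.0715]
tool_rot: [0.231, -3.133, -0.0]
ft_force: [1.0, 0.1, -0.8]
width: 0.253
finger_force: 59.0
[ 0.4404951  -0.08267832  0.07146599] [-9.89136375e-01 -1.46999842e-01  5.26775815e-04]
```

```bash
python3 -m handwheel '{"jaw":[0,0,0,0,0,0,0,0],"dp":[[0,-0.03,0],[-0.2,0,0],[-0.2,0,0],[-0.2,0,0],[-0.2,0,0],[-0.1,0,0],[0,0,0],[0,0,0]],"spin":[-0.12,0,0,0,0,0,0,0]}'
python3 - <<'E'
from tri import *
t,f=cam('top'),cam('scene');o=observe();M=R.from_rotvec(o['tool_rot']).as_matrix();print(o['position'],M[:,0],o['ft_force'])
a=cv2.resize(t['image'][170:250,280:360],(400,400),interpolation=cv2.INTER_CUBIC);b=cv2.resize(f['image'][200:270,250:320],(400,400),interpolation=cv2.INTER_CUBIC)
cv2.imwrite('pics/q1.png',np.hstack([a,b])[:,:,::-1])
E
```

```text
time_s: 13.65
position: [0.4852, -0.0772, 0.0715]
tool_rot: [0.246, -3.132, -0.0]
ft_force: [0.9, -0.5, -1.6]
width: 0.256
finger_force: 59.0
[ 0.48511211 -0.07721931  0.07161323] [-9.87715919e-01 -1.56260209e-01  1.01899070e-04] [ 0.39601365 -0.36112695 -1.58115556]
```

View pics/q1.png

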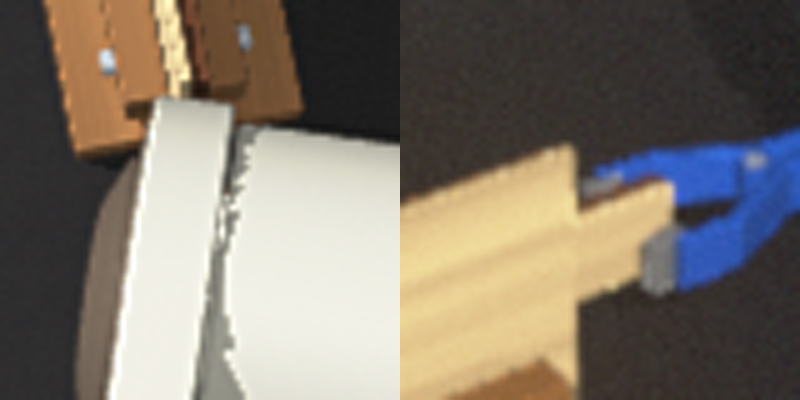

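The scene crop shows the left jaw in front of the tab at (295.5,245) and the right jaw behind it, with clearance on both sides. One numeric check, then hand in.

Run:
```python
from tri import *
f=cam('scene');o=observe();M=R.from_rotvec(o['tool_rot']).as_matrix()
X=o['position']+M@[-.1271,.0226,-.0243];print('pred',proj(f,[X]))
pb,n=blob(f,(295.5,245.2));P=onz(f,[pb],X[2])[0];c,s=np.cos(np.radians(9)),np.sin(np.radians(9));d=P-[.5905,-.0603,0]
print(pb,n,P,'in work x,y',d[0]*c+d[1]*s,-d[0]*s+d[1]*c,o['qvel'].round(4))
```

```text
pred [[295.21261341 244.60017508]]
[295.11111111 245.14814815] 54 [ 0.60837159 -0.03311705  0.09598108] in work x,y 0.021903910363230035 0.024052547134018342 [-0.0008  0.0005  0.0001  0.0002  0.0001 -0.0002]
```

```bash
python3 -c "
from bench import close_job
print(close_job())"
```

```text
the job is handed in; nothing more can be done
None
```

The job is handed in with the larger blue clamp squeezed to its stop and held level around the tab: one jaw on each side, pads about 20–22 mm in from the tab's end and about 1 mm from mid-height, nothing touching the work, at about 14 s of the 38 s; the first grip closed above the handles without moving the clamp and had to be repeated lower.

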